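Clear the jammed punch tube

ROBOT

A 6-joint arm with a two-finger parallel gripper is mounted at the origin on the work surface. World frame = base frame: x ahead of the robot, y to its left, z up, the work surface at z = 0. Lengths are in m, angles in degrees, forces in N, time in s.
With the tool pointing down it reaches from about 0.375 to 0.9 m from the base axis. Payload 3.1 kg.
Tool frame: the origin (TCP) lies on the centre line of the jaws, within the pads' length; the fingertips stand 25 mm ahead of it and the grasp point (between the pads) lies 6 mm ahead of it; z points along the fingers, y is the line along which they close (so a half turn about z gives the same grasp; the last joint's range is limited). The gripper opens to 87 mm and grips with 3 to 60 N. Pads are 19 mm wide; open, the fingers measure 117 mm over their backs; the gripper's body (75 mm by 190 mm) begins 51 mm behind the grasp point.
Start: joints at [55.663, 30.224, 82.088, -0, 67.689, -10.227], TCP at [0.255, 0.57, 0.248] pointing down, gripper open.
Joint ranges: [-176.69, 176.69], [-43.24, 126.21], [12.49, 139.97], [-82, 262], [0, 151.66], [-163.58, 163.58]. Speed limits (degrees/s): [159.86, 159.86, 180, 180, 180, 180].

INTERFACE

Orientations are given as a 3x3 rotation matrix whose columns are the frame's x, y, z axes.
In Python, from rig import bot, cams, models gives the robot as it stands. The module is installed in compiled form; this text tells all that it offers.
- The arm moves only by the shell command python3 -m handwheel 'ROWS' [OPENING]. ROWS is JSON, a list of rows, each a list of 6 numbers: the shift along the world's x, y, z each as a share of 1 m, from -1 to 1, then the turn, a rotation vector about the world's x, y, z each as a share of 2 rad, from -1 to 1. In form: [[dx, dy, dz, wx, wy, wz], ...]. A call has exactly 8 rows; each row is the pose to reach, as a shift and turn from the pose commanded when the call began; what a row does not reach only later rows make up. A row lasts 1/12 s, in which the tool goes at most 41.7 mm and 7.16 degrees, less where a joint would pass 70% of its speed; a pose out of reach is approached as far as the arm can. A call with a number of a shift or a turn outside -1 to 1 is refused whole. A call with a gripper value outside its range is refused whole. OPENING is the opening, from -1 (shut) to 1 (fully open), so that 0 is half open, set as the call begins (- or left out, the last holds). The fingers move at their own pace and stop on an object; the grip force is fixed at half the most. Time passes only in rows, so rows that repeat a pose let the fingers close, or fill a call up. It gives the time, the measured TCP pose, the force, the opening and the grip force at its end, in the units of the state.
- bot.read_state(): the state, without advancing time (a new reading comes with each control period).
- cams.capture(name): name is "side" or "top"; returns (picture, depth): 480x640x3 uint8, blue, green, red; 480x640 float32, m along the optical axis (not along the pixel's ray), 0 where there is no reading.
- cams.calibration(name): a dict with "mtx" (3x3 intrinsics, pixels), "R" (3x3) and "t" (3): a world point X has camera coordinates R X + t. Camera axes: x right, y down, z forward; pixel columns grow to the right and rows downward; lengths in m; the calibration is good to about 2 mm. A picture is of the moment at which its call begins. calibration takes no time and is no camera call.
- bot.hand_in(): hands the job in; it is judged then, once.
Trained networks look in the newest picture that a camera, given by its name, has taken for a name from the list of things; names that differ only in an ending like _2 or _b are one class to them, and where a whole thing is asked for, a point or a joint stands for the part that bears it (a point fixed in the world has none). Each returns a list of dicts, best first, with "conf" (0 to 1); they miss things now and then, are a little off and sometimes report something else, mostly with a low value. They report only what shows in the picture. A call takes as long as a camera call.
- models.spot_in(query, camera): "position" ([column, row] in pixels, amid what is visible of it).
- models.tip_of(query, camera): "position" ([column, row] in pixels: a listed point, or the origin of a listed thing).
The state is a dict: "time_s": time; "joint_positions": joint angles; "qvel": joint speeds; "tau": joint torques, N m; "position": TCP position; "tcp_rot": TCP orientation; "force": force on the tool from outside, world axes, zero at the start; "moment": the same for the moment, N m; "opening": opening from 0.0 (shut) to 1.0 (fully open); "grasp_force": force on a finger pad.
Only numpy, scipy, OpenCV 4.12 (cv2) and the standard library are available. Lean on these libraries where they do the work, as an engineer would, in place of code of your own. Each camera call takes 0.05 s, during which the arm holds its last target. There are 200 camera calls.

TASK

Clear the slug jammed in the sloping punch tube: take the slim push rod from the tool tray by its handle, push it through the guide plate's window and down the tube from the raised end until the slug drops out of the low end into the catch tray, then draw the rod out and lay it back flat in the tool tray. Feel your way in and be gentle: the window may stand off-centre, and the rod must not be forced against it or the tube. Keep the gripper off the slug, and leave everything else, the thick rod included, where it is.

Things in the scene. Friction and masses are not known exactly. Their poses are not given: they have to be found in the camera images.
- slim_rod: The push rod to use, pale wood, 60 g: a square handle 24 x 24 mm, 50 mm long, and in line with it a round rod 15 mm in diameter and 85 mm long. Origin at the centre of the handle; +x runs along the rod to its tip, 110 mm from the origin. Lies flat in the tool tray on its handle (its round part hangs 4.5 mm clear of the tray floor), pointing roughly to the robot; it may be in either of the two places in the tray.
- slim_rod_tip (a point): Centre of the flat end of the slim rod.
- fat_rod: A look-alike with the same handle, but its rod is 22 mm thick and does not fit the tube. Origin and axes as for the slim rod. Lies in the other place in the tray, about 85 mm away; leave it there.
- tray: Dark wooden tool tray, fixed to the table, 220 x 190 mm (its x and y), rim 16 mm high, walls and floor 5 mm thick. Origin at the centre of its underside, z up, turned only about the vertical.
- punch: Steel punch tube, fixed in the stand: 60 mm long, bore 27 mm, outside 36 mm. Origin at the centre of its low end; +x runs up along its axis to the raised end, roughly to the robot's left (20 degrees either way), 35 degrees above the horizontal; y is level. A sprung rib in the top of the bore wedges the slug; it is clear of the rod. A guide plate 6 mm thick closes the raised end (see mouth).
- mouth (a point): On the tube's axis, 66 mm up it, in the outer face of the guide plate (44 mm tall, 56 mm wide, square to the tube). The plate has a window 18 mm wide, 20 mm tall for the rod. It sits off the axis by an unmeasured 0 to 5 mm to either side (along the tube's level y): find it by touch or sight. It is stiff; never press rod on tube or plate above 45 N.
- outlet (a point): Centre of the low end of the punch tube, 95 mm above the table, over the catch tray. The rod's tip must come to this point, or up to 10 mm beyond, to free the slug.
- slug: The jammed slug: a dark hard cylinder 26 mm in diameter and 26 mm long, 25 g, lying along the bore; origin at its centre, x along its axis. It starts with its centre 27 mm up the tube from the low end, wedged: about 3 to 18 N along the tube are needed to move it.
- catch (a point): Centre of the inner floor of the catch tray, an open steel tray fixed on the stand's base under the low end of the tube, inside 84 x 82 mm, rim 26 mm above this floor; axes of the stand (x level, under the tube and towards its raised end; z up).
- spool: Bystander: wooden thread spool, 32 mm wide, 36 mm high.
- dye: Bystander: bottle, 44 mm wide, 90 mm high.
- jar: Bystander: jar, 64 mm wide, 80 mm high.
- mallet: Bystander: mallet lying on the table.
- awl: Bystander: awl lying on the table.
- wax: Bystander: wax block 50 x 35 x 22 mm.
- cup: Bystander: cup, 70 mm wide, 80 mm high.

How it is judged (in metres and radians):
On the way, in this order (a step that is already met when the one before it is completed fails the run):
1. the slim rod's tip is pushed into the tube from its raised end and presses on the slug (x of slim_rod_tip in the frame of punch between 0.02 and 0.05 m and y of slim_rod_tip in the frame of punch between -0.012 and 0.012 m and z of slim_rod_tip in the frame of punch between -0.012 and 0.012 m and contact force between slim_rod and slug above 1 N), for 0.02 s.
2. the rod has run the length of the tube: its tip is at the low end and the slug is out (x of slim_rod_tip in the frame of punch below 0.01 m and y of slim_rod_tip in the frame of punch between -0.012 and 0.012 m and z of slim_rod_tip in the frame of punch between -0.012 and 0.012 m and x of slug in the frame of punch below -0.005 m), for 0.02 s.
3. the slug lies in the catch tray and the rod is drawn out of the tube (x of slug in the frame of catch between -0.045 and 0.045 m and y of slug in the frame of catch between -0.044 and 0.044 m and z of slug in the frame of catch below 0.026 m and x of slim_rod_tip in the frame of punch above 0.062 m), for 0.1 s.
At the end, for the whole second after the job is handed in: The slug is at rest inside the catch tray (its centre less than 26 mm above the tray's floor); the slim rod lies at rest inside the tool tray, handle centre and tip both within its outline and less than 26 mm above its underside, level within about 10 degrees (x of slug in the frame of catch between -0.045 and 0.045 m and y of slug in the frame of catch between -0.044 and 0.044 m and z of slug in the frame of catch below 0.026 m and linear speed of each of slug, slim_rod below 0.03 m/s and x of slim_rod in the frame of tray between -0.11 and 0.11 m and y of slim_rod in the frame of tray between -0.095 and 0.095 m and z of each of slim_rod, slim_rod_tip in the frame of tray below 0.026 m and x of slim_rod_tip in the frame of tray between -0.11 and 0.11 m and y of slim_rod_tip in the frame of tray between -0.095 and 0.095 m and angle between slim_rod's own x axis and vertical between 1.4 and 1.74 rad); the robot touches nothing.
It fails at once if the rod is forced against the tube or its guide plate (contact force between slim_rod and punch above 45 N).
It fails at once if the gripper touches the slug (contact force between the fingers and slug above 0.3 N).
It fails at once if a bystander or the thick rod is moved more than 30 mm (distance of any of spool, dye, jar, mallet, awl, wax, cup, fat_rod from where it was at the start of the episode above 0.03 m).
It also fails if it takes over 67 s, if anything falls off the work surface, if the arm or the gripper's body presses on something with over 40 N, if the wrist force passes 120 N, or if a joint passes its speed limit or range.

## Working session

There is one attempt and no reset: what is moved stays moved. The work goes in short steps, Python scripts to look and compute and a shell command to move; the robot and the scene stay as the last step left them, time stands still between calls to the robot, and variables do not carry over. Pictures are saved under pics/ and viewed, at most 10 in all, crops included, and the job is handed in when it is done.

```bash
mkdir -p pics; ls; cat > h.py <<'E'
import numpy as np, cv2
from rig import bot,cams,models
def cal(n):
    c=cams.calibration(n); return np.array(c['mtx']),np.array(c['R']),np.array(c['t']).ravel()
def back(n,px,depth):
    K,R,t=cal(n); p=np.linalg.inv(K)@[px[0],px[1],1]*depth; return R.T@(p-t)
def cloud(n,d):
    K,R,t=cal(n); v,u=np.mgrid[:480,:640]; p=np.stack([(u-K[0,2])/K[0,0]*d,(v-K[1,2])/K[1,1]*d,d],-1)
    return (p-t)@R
def tri(pa,pb,a='side',b='top'):
    P=[]
    for n in(a,b):
        K,R,t=cal(n); P.append(K@np.c_[R,t])
    X=cv2.triangulatePoints(P[0],P[1],np.array(pa,float).reshape(2,1),np.array(pb,float).reshape(2,1)).ravel(); return X[:3]/X[3]
E
python3 - <<'E'
from h import *
np.set_printoptions(precision=4,suppress=True)
s=bot.read_state(); print(s)
for n in('side','top'):
    im,d=cams.capture(n); cv2.imwrite(f'pics/{n}0.png',im); np.savez(f'{n}0.npz',im=im,d=d)
    K,R,t=cal(n); print(n,K.ravel(),-R.T@t,R[2])
    C=cloud(n,d)
    for q in('slim_rod','slim_rod_tip','fat_rod','tray','punch','mouth','outlet','slug','catch'):
        r=models.tip_of(q,n)
        for x in r[:2]:
            u,v=np.round(x['position']).astype(int); print(q,round(x['conf'],2),np.round(x['position'],1),C[v,u] if 0<=u<640 and 0<=v<480 else '')
E
```

```text
pics
{'time_s': 0.0, 'joint_positions': array([ 55.6633,  30.2767,  82.1577,   0.0006,  67.6881, -10.226 ]), 'qvel': array([-0.0181, -0.0087,  0.1467,  0.0275,  0.0265, -0.071 ]), 'tau': array([  0.0024, -44.004 , -17.6596,   0.0634,   0.0582,  -0.0002]), 'position': array([0.2549, 0.5699, 0.2466]), 'tcp_rot': array([[-0.9128,  0.4085, -0.0012],
       [ 0.4085,  0.9128, -0.0018],
       [ 0.0004, -0.0021, -1.    ]]), 'force': array([-0.2214, -0.4424, -0.5552]), 'moment': array([0.023 , 0.01  , 0.0041]), 'grasp_force': 0.0, 'opening': 1.000443434155022}
side [620.8649   0.     322.0207   0.     620.8649 237.3803   0.       0.
   1.    ] [ 0.0448 -1.1898  1.3501] [ 0.2794  0.6619 -0.6955]
slim_rod 0.84 [363.1 328.9] [ 0.5407 -0.2972  0.0295]
slim_rod 0.68 [341.6 307.9] [ 0.519  -0.2091  0.028 ]
slim_rod_tip 0.57 [320.2 346.8] [ 0.4199 -0.2904  0.0048]
fat_rod 0.77 [345.2 307.2] [ 0.5267 -0.2118  0.0316]
fat_rod 0.2 [369.4 396.7] [ 0.4692 -0.4825  0.019 ]
tray 0.63 [339.3 329.3] [ 0.4908 -0.2538  0.0023]
punch 0.72 [296.8 212.1] [0.5173 0.1235 0.1068]
punch 0.57 [370.5 393.9] [ 0.4734 
[... 153 characters left out ...]
 0.0099]
catch 0.55 [293.4 170.3] [0.6146 0.4204 0.0235]
top [596.4483   0.     319.9393   0.     596.4483 243.8969   0.       0.
   1.    ] [ 0.3911 -0.0221  1.3989] [ 0.1192 -0.0068 -0.9928]
slim_rod 0.97 [427.6 251.4] [ 0.5399 -0.2815  0.0289]
slim_rod_tip 0.59 [429.  299.4] [ 0.4301 -0.287   0.0005]
fat_rod 0.76 [387.1 254.1] [ 0.5333 -0.1873  0.0224]
tray 0.87 [407.5 271.2] [ 0.4955 -0.2388  0.0009]
punch 0.88 [244.1 254.3] [0.5226 0.1331 0.1165]
punch 0.72 [328.7 183.7] [ 0.6981 -0.0525  0.0239]
mouth 0.64 [215.  248.5] [0.5344 0.1943 0.1259]
outlet 0.94 [241.8 256. ] [0.5181 0.1372 0.1174]
slug 0.7 [390.8 252.3] [ 0.5371 -0.1955  0.0308]
catch 0.69 [268.6 260.5] [0.5192 0.087  0.0143]
```

```bash
python3 - <<'E'
from h import *
a=cv2.imread('pics/top0.png'); s=cv2.imread('pics/side0.png')
cv2.imwrite('pics/full.png',np.hstack([cv2.resize(a,(400,300)),cv2.resize(s,(400,300))]))
A=cv2.resize(a[200:340,180:460],(800,400),interpolation=3); cv2.imwrite('pics/ctop.png',A)
B=cv2.resize(s[150:360,250:410],(457,600),interpolation=3); cv2.imwrite('pics/cside.png',B)
E
```

```text
(no output)
```

View pics/full.png

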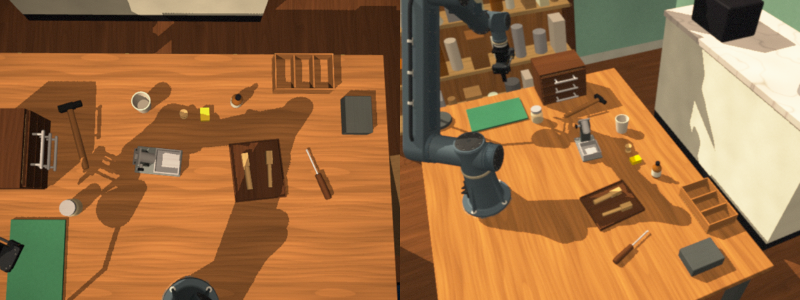

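View pics/ctop.png

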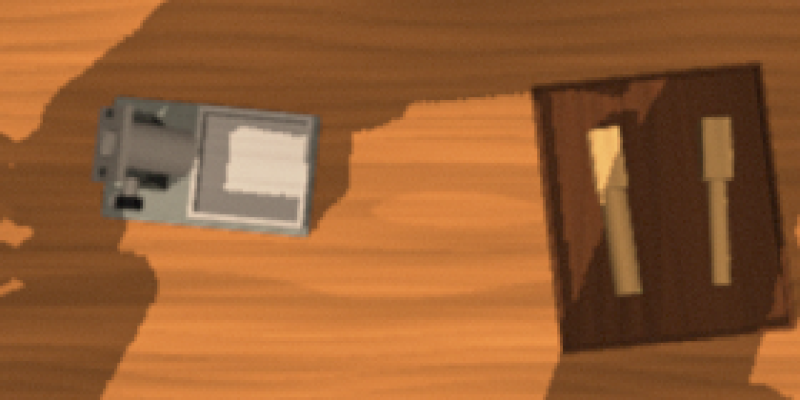

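View pics/cside.png

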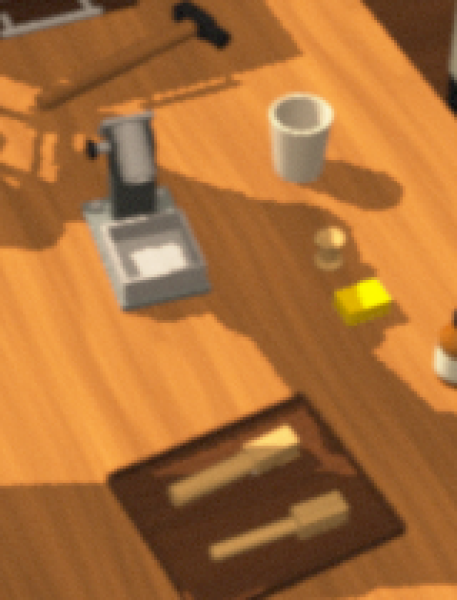

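```bash
python3 - <<'E'
from h import *
np.set_printoptions(precision=4,suppress=True)
a=cv2.imread('pics/top0.png'); s=cv2.imread('pics/side0.png')
A=cv2.resize(a[225:290,205:297],None,fx=5,fy=5,interpolation=2)
B=cv2.resize(s[180:262,270:330],None,fx=5,fy=5,interpolation=2)
o=np.zeros((420,770,3),np.uint8); o[:A.shape[0],:460]=A; o[:410,465:765]=B; cv2.imwrite('pics/z.png',o)
for n in('top','side'):
    d=np.load(f'{n}0.npz')['d']; C=cloud(n,d); z=C[...,2]
    # slim handle/rod points
    for nm,(ylo,yhi) in dict(slim=(-.33,-.25),fat=(-.24,-.15)).items():
        roi=(C[...,0]>.40)&(C[...,0]<.59)&(C[...,1]>ylo)&(C[...,1]<yhi)
        for lo in(.014,.022):
            m=(roi&(z>lo)&(z<.05)).astype(np.uint8); P=C[m>0]
            r=cv2.minAreaRect(P[:,:2].astype(np.float32)*1000); print(n,nm,lo,len(P),r,np.median(P[:,2]),np.percentile(P[:,2],[10,90]))
    roi=(C[...,0]>.42)&(C[...,0]<.62)&(C[...,1]>.02)&(C[...,1]<.26)
    P=C[roi&(z>.09)&(z<.2)]; print(n,'punch',len(P)); np.save(f'p_{n}.npy',P)
    P=C[roi&(z>.006)&(z<.2)]; print(cv2.minAreaRect(P[:,:2].astype(np.float32)*1000))
    P=C[roi&(z>.02)&(z<.045)]; print(cv2.minAreaRect(P[:,:2].astype(np.float32)*1000))
E
```

```text
top slim 0.014 515 ((508.20391845703125, -291.7793273925781), (72.8243637084961, 163.1429443359375), 87.07636260986328) 0.025793286666323245 [0.0179 0.0314]
top slim 0.022 387 ((498.64019775390625, -287.5010986328125), (134.03712463378906, 24.97574234008789), 1.3194444179534912) 0.027101157105942814 [0.0231 0.0319]
top fat 0.014 664 ((495.767578125, -186.84156799316406), (73.57006072998047, 188.19410705566406), 89.82987976074219) 0.026708982771076764 [0.0181 0.0313]
top fat 0.022 519 ((486.9297790527344, -184.20689392089844), (134.56517028808594, 63.03672790527344), 6.693752288818359) 0.027815176627296507 [0.0239 0.032 ]
top punch 835
((520.5791015625, 140.78042602539062), (197.5056610107422, 238.12353515625), 0.15847250819206238)
((525.3021850585938, 109.42564392089844), (132.5996551513672, 92.13623046875), 83.70152282714844)
side slim 0.014 370 ((502.98309326171875, -291.6297607421875), (150.79933166503906, 77.72061920166016), 0.48014965653419495) 0.023658472555095445 [0.0163 0.0309]
side slim 0.022 221 ((498.0162658691406, -289.8856201171875), (28.4476318359375, 134.21826171875), 87.50148010253906) 0.02675828523365424 [0.0231 0.0316]
side fat 0.014 477 ((500.84893798828125, -187.29696655273438), (184.49794006347656, 72.31100463867188), 7.88322114944458) 0.024867557107436794 [0.0159 0.0307]
side fat 0.022 304 ((486.40069580078125, -193.53738403320312), (143.6895294189453, 66.50435638427734), 5.167506694793701) 0.02723687612103786 [0.0238 0.0315]
side punch 418
((519.5765991210938, 140.51220703125), (237.62220764160156, 190.86289978027344), 89.67918395996094)
((524.1715087890625, 108.29568481445312), (152.21290588378906, 92.59093475341797), 84.61228942871094)
```

View pics/z.png

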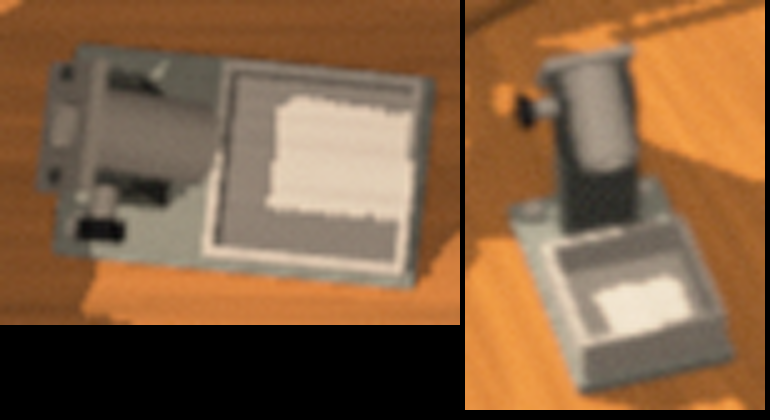

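```bash
python3 - <<'E'
from h import *
from scipy.optimize import least_squares
np.set_printoptions(precision=4,suppress=True)
def axis(p): 
    a=np.radians(p[0]); e=np.radians(p[1]); return np.array([np.cos(a)*np.cos(e),np.sin(a)*np.cos(e),np.sin(e)])
for n in('top','side'):
    P=np.load(f'p_{n}.npy')
    def res(p,P=P):
        u=axis(p); o=np.array([p[2],.13,p[3]]); q=P-o; s=q@u; return np.linalg.norm(q-s[:,None]*u,axis=1)-.018
    p=np.array([85,35,.52,.095]); 
    for fixed in (0,1):
        f=(lambda q:res(np.array([q[0],35,q[1],q[2]])))
        L0=np.array([.52,.13,.095])
        s=(P-L0)@axis([85,35]); lat=(P-L0)@np.array([-np.sin(np.radians(85)),np.cos(np.radians(85)),0])*-1
        keep=(s>0.0)&(s<.055)&(abs(lat)<.022)
        P2=P[keep]; g=lambda q:np.array(res(np.array([q[0],35,q[1],q[2]]),P2))
        r=least_squares(g,[85,.52,.095],loss='soft_l1',f_scale=.002,x_scale=[1,.01,.01])
        break
    print(n,len(P2),'yaw,x@y=.13,z@y=.13:',r.x,np.std(g(r.x)))
    u=axis([r.x[0],35]); o=np.array([r.x[1],.13,r.x[2]]); s=(P-o)@u
    h,e=np.histogram(s,bins=np.arange(-.04,.1,.005)); print(dict(zip(np.round(e,3),h)))
    t=(.095-o[2])/u[2]; print('outlet if z=.095',o+t*u)
    w=np.cross(u,[0,0,1.]);w/=np.linalg.norm(w); nn=np.cross(w,u)
    m=(s>.045); Q=P[m]-o
    print('high pts s,lat,nrm'); 
    for ss in np.arange(.04,.1,.006):
        k=(s>ss)&(s<ss+.006)
        if k.sum(): print(round(ss,3),k.sum(),np.percentile((P[k]-o)@w,[2,98]),np.percentile((P[k]-o)@nn,[2,98]))
    im=np.load(f'{n}0.npz')['im'].astype(int); C=cloud(n,np.load(f'{n}0.npz')['d'])
    m=(C[...,0]>.41)&(C[...,0]<.57)&(C[...,1]>-.32)&(C[...,1]<-.255)&(im[...,2]>110)&(C[...,2]<.05)&(C[...,2]>-.01)
    Q=C[m]; b=np.polyfit(Q[:,0],Q[:,1],1); print('rod',m.sum(),b,'angle',np.degrees(np.arctan(b[0])),Q[:,0].min(),Q[:,0].max(),'y at .54',np.polyval(b,.54))
im=np.load('top0.npz')['im']; g=cv2.cvtColor(im,cv2.COLOR_BGR2GRAY); print(g[234:268,210:226])
E
```

```text
top 360 yaw,x@y=.13,z@y=.13: [89.1744  0.5276  0.092 ] 0.0029421947639558838
{np.float64(-0.04): np.int64(0), np.float64(-0.035): np.int64(0), np.float64(-0.03): np.int64(0), np.float64(-0.025): np.int64(0), np.float64(-0.02): np.int64(0), np.float64(-0.015): np.int64(0), np.float64(-0.01): np.int64(0), np.float64(-0.005): np.int64(0), np.float64(-0.0): np.int64(2), np.float64(0.005): np.int64(20), np.float64(0.01): np.int64(32), np.float64(0.015): np.int64(35), np.float64(0.02): np.int64(44), np.float64(0.025): np.int64(31), np.float64(0.03): np.int64(40), np.float64(0.035): np.int64(37), np.float64(0.04): np.int64(49), np.float64(0.045): np.int64(62), np.float64(0.05): np.int64(74), np.float64(0.055): np.int64(73), np.float64(0.06): np.int64(48), np.float64(0.065): np.int64(86), np.float64(0.07): np.int64(192), np.float64(0.075): np.int64(10), np.float64(0.08): np.int64(0), np.float64(0.085): np.int64(0), np.float64(0.09): np.int64(0), np.float64(0.095): np.int64(0)}
outlet if z=.095 [0.5277 0.1342 0.095 ]
high pts s,lat,nrm
0.04 57 [-0.0424  0.0229] [-0.0038  0.0219]
0.046 81 [-0.
[... 3378 characters left out ...]
  88  89 101 110 115 105 101]
 [ 84  86  84  84  80  72  69  79  85  87  89 102 114 109  93  85]
 [ 82  81  84  86  72  53  53  73  87  90  90 105 116 102  77  64]
 [ 81  80  86  85  70  46  51  73  85  84  94 108 114  97  67  52]
 [ 78  83  84  85  78  59  65  79  86  87  92 107 114  97  68  61]
 [ 84  82  83  87  83  77  77  82  84  87  94 106 111 102  98 108]
 [ 84  83  83  85  84  83  83  86  91  93 113 130 124 112 117 127]
 [ 82  87  85  86  84  85  85  87  91  97 128 145 131 112 117 129]
 [ 88  87  86  87  85  84  93  91  91  92 109 121 113 110 120 130]
 [ 87  88  87  86  86  83  89  93  92  93  95  96  95 107 123 128]
 [ 85  85  83  86  87  76  82  92  94  99 108  98  85 102 125 129]]
```

Top view: stand with tube at (244,254), guide window a light patch at about (217.2,249.7), between screws at (218,239) and (215.3,259.6). Slim rod is the right one in the tray (428,251). Side view agrees. Going to the slim rod.

```bash
M="python3 -m handwheel"
$M '[[0.095,-0.286,0,0,0,-0.4514],[0.095,-0.286,0,0,0,-0.4514],[0.095,-0.286,0,0,0,-0.4514],[0.095,-0.286,0,0,0,-0.4514],[0.095,-0.286,0,0,0,-0.4514],[0.095,-0.286,0,0,0,-0.4514],[0.095,-0.286,0,0,0,-0.4514],[0.095,-0.286,0,0,0,-0.4514]]' -0.2
$M '[[0.095,-0.286,-0.02,0,0,-0.4514],[0.095,-0.286,-0.02,0,0,-0.4514],[0.095,-0.286,-0.02,0,0,-0.4514],[0.095,-0.286,-0.02,0,0,-0.4514],[0.095,-0.286,-0.02,0,0,-0.4514],[0.095,-0.286,-0.02,0,0,-0.4514],[0.095,-0.286,-0.02,0,0,-0.4514],[0.095,-0.286,-0.02,0,0,-0.4514]]'
$M '[[0.096,-0.287,-0.108,0,0,-0.4514],[0.096,-0.287,-0.108,0,0,-0.4514],[0.096,-0.287,-0.108,0,0,-0.4514],[0.096,-0.287,-0.108,0,0,-0.4514],[0.096,-0.287,-0.108,0,0,-0.4514],[0.096,-0.287,-0.108,0,0,-0.4514],[0.096,-0.287,-0.108,0,0,-0.4514],[0.096,-0.287,-0.108,0,0,-0.4514]]'
python3 -c "
from rig import bot;print(bot.read_state())"
```

```text
time_s: 1.67
position: [0.3513, 0.2801, 0.2477]
tcp_rot: [[-0.237, 0.972, 0.0], [0.972, 0.237, -0.002], [-0.002, -0.0, -1.0]]
force: [-1.4, -0.7, 0.1]
opening: 0.478
grasp_force: 0.0
time_s: 2.33
position: [0.4488, -0.0065, 0.2278]
tcp_rot: [[0.616, 0.788, 0.005], [0.788, -0.616, -0.003], [0.001, 0.005, -1.0]]
force: [0.2, 0.3, 0.2]
opening: 0.396
grasp_force: 0.0
time_s: 3.0
position: [0.5428, -0.2913, 0.1183]
tcp_rot: [[1.0, 0.008, 0.001], [0.008, -1.0, -0.001], [0.001, 0.001, -1.0]]
force: [0.9, -0.3, 0.5]
opening: 0.397
grasp_force: 0.0
{'time_s': 3.0, 'joint_positions': array([-3.86033883e+01,  3.89322185e+01,  8.94881638e+01,  6.82346134e-03,
        5.14900004e+01,  5.09481908e+01]), 'qvel': array([-16.64753774,  23.24120204, -31.14014849,   0.8271253 ,
         9.26996361,  -4.09859555]), 'tau': array([ 3.42926178e-01, -4.69792914e+01, -1.16702038e+01, -8.40071356e-03,
       -8.23450810e-02,  4.19726707e-01]), 'position': array([ 0.54278829, -0.29128378,  0.11833063]), 'tcp_rot': array([[ 9.99969135e-01,  7.75167856e-03,  1.28047815e-03],
       [ 7.75283809e-03, -9.99969539e-01, -9.03069578e-04],
       [ 1.27343884e-03,  9.12969045e-04, -9.99998772e-01]]), 'force': array([ 0.9340888 , -0.2688117 ,  0.48271058]), 'moment': array([-0.04563163,  0.13897796,  0.01258547]), 'grasp_force': 0.0, 'opening': 0.3973511112739706}
```

```bash
M="python3 -m handwheel"
$M '[[0,0,-0.015,0,0,0],[0,0,-0.03,0,0,0],[0,0,-0.045,0,0,0],[0,0,-0.058,0,0,0],[0,0,-0.068,0,0,0],[0,0,-0.075,0,0,0],[0,0,-0.079,0,0,0],[0,0,-0.079,0,0,0]]'
$M '[[0,0,0,0,0,0],[0,0,0,0,0,0],[0,0,0,0,0,0],[0,0,0,0,0,0],[0,0,0,0,0,0],[0,0,0,0,0,0],[0,0,0,0,0,0],[0,0,0,0,0,0]]' -1
$M '[[0,0,0.015,0,0,0],[0,0,0.03,0,0,0],[0,0,0.05,0,0,0],[0,0,0.08,0,0,0],[0,0,0.11,0,0,0],[0,0,0.14,0,0,0],[0,0,0.167,0,0,0],[0,0,0.167,0,0,0]]'
python3 - <<'E'
from h import *
np.set_printoptions(precision=4,suppress=True)
s=bot.read_state(); print(s['position'],s['opening'],s['grasp_force'],s['force'])
for n in('side','top'):
    im,d=cams.capture(n); np.savez(f'{n}1.npz',im=im,d=d); print(n,[(x['conf'],x['position']) for q in('slim_rod_tip','slim_rod') for x in models.tip_of(q,n)[:1]])
    cv2.imwrite(f'pics/{n}1.png',im)
def c(n,u,v): 
    im=cv2.imread(f'pics/{n}1.png'); return cv2.resize(im[v:v+120,u:u+100],(400,480),interpolation=2)
K,R,t=cal('top'); o=[]
for n in('top','side'):
    K,R,t=cal(n); p=K@(R@np.array([.5,-.289,.19])+t); p=p[:2]/p[2]; print(n,p); o.append(c(n,int(p[0])-50,int(p[1])-60))
cv2.imwrite('pics/g1.png',np.hstack(o))
E
```

```text
time_s: 3.67
position: [0.5412, -0.288, 0.0399]
tcp_rot: [[1.0, 0.013, -0.001], [0.013, -1.0, 0.001], [-0.001, -0.001, -1.0]]
force: [-0.2, 0.1, 0.2]
opening: 0.396
grasp_force: 0.0
time_s: 4.33
position: [0.5418, -0.2889, 0.0414]
tcp_rot: [[1.0, 0.012, 0.001], [0.012, -1.0, -0.001], [0.001, 0.001, -1.0]]
force: [0.3, 0.8, 5.1]
opening: 0.273
grasp_force: 30.0
time_s: 5.0
position: [0.5439, -0.2905, 0.2132]
tcp_rot: [[1.0, 0.013, 0.009], [0.013, -1.0, -0.007], [0.009, 0.007, -1.0]]
force: [0.3, -0.2, 0.8]
opening: 0.271
grasp_force: 30.0
[ 0.5439 -0.2905  0.2132] 0.2707066241089114 29.98778522014618 [ 0.3347 -0.1556  0.8238]
side [(0.84, [366.9, 289.0])]
top []
top [446.8463 261.9849]
side [349.8206 291.5245]
```

View pics/g1.png

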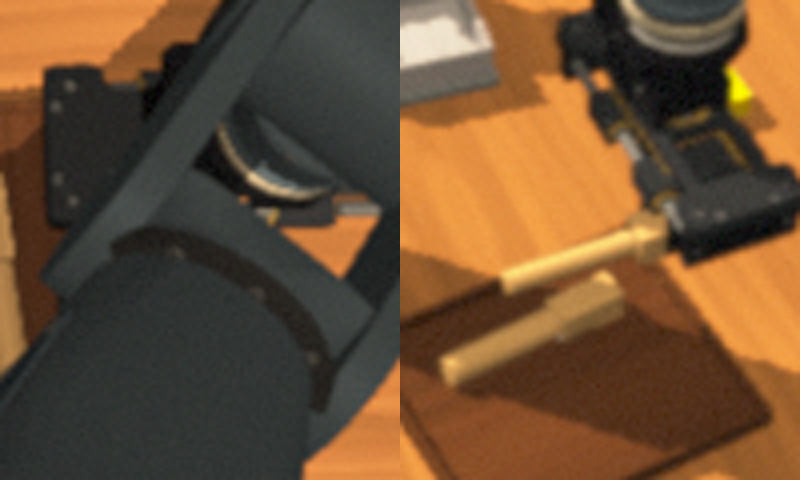

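The slim rod is held (tip in the side crop at (505,285)), but the grip is 8 mm shallower than I wanted; I set it down and regrip deeper.

```bash
M="python3 -m handwheel"
$M '[[0,0,-0.03,0,0,0],[0,0,-0.06,0,0,0],[0,0,-0.09,0,0,0],[0,0,-0.115,0,0,0],[0,0,-0.135,0,0,0],[0,0,-0.15,0,0,0],[0,0,-0.16,0,0,0],[0,0,-0.166,0,0,0]]'
$M '[[0,0,0,0,0,0],[0,0,0,0,0,0],[0,0,0,0,0,0],[0,0,0,0,0,0],[0,0,-0.003,0,0,0],[0,0,-0.006,0,0,0],[0,0,-0.009,0,0,0],[0,0,-0.009,0,0,0]]' -0.25
$M '[[0,0,0,0,0,0],[0,0,0,0,0,0],[0,0,0,0,0,0],[0,0,0,0,0,0],[0,0,0,0,0,0],[0,0,0,0,0,0],[0,0,0,0,0,0],[0,0,0,0,0,0]]' -1
python3 - <<'E'
from rig import bot
s=bot.read_state(); print(s['position'],s['opening'],s['grasp_force'],s['force'])
E
```

```text
time_s: 5.97
position: [0.5396, -0.2872, 0.0407]
tcp_rot: [[1.0, 0.013, -0.005], [0.013, -1.0, 0.004], [-0.005, -0.004, -1.0]]
force: [-8.7, 7.4, 37.8]
opening: 0.269
grasp_force: 30.0
time_s: 6.63
position: [0.5408, -0.2882, 0.0317]
tcp_rot: [[1.0, 0.012, -0.001], [0.012, -1.0, 0.001], [-0.001, -0.001, -1.0]]
force: [0.1, -0.0, -0.2]
opening: 0.377
grasp_force: 0.0
time_s: 7.3
position: [0.5413, -0.2885, 0.0326]
tcp_rot: [[1.0, 0.012, 0.0], [0.012, -1.0, -0.0], [0.0, 0.0, -1.0]]
force: [0.0, -0.4, -0.6]
opening: 0.276
grasp_force: 30.0
[ 0.54128161 -0.2885249   0.0325769 ] 0.276368485076594 29.999450733012054 [ 0.01943092 -0.36573028 -0.60963875]
```

```bash
cat >> h.py <<'E'
from scipy.spatial.transform import Rotation as Ro
YAW=84.5
def frame(yaw=None,el=35):
    a=np.radians(YAW if yaw is None else yaw); e=np.radians(el)
    u=np.array([np.cos(a)*np.cos(e),np.sin(a)*np.cos(e),np.sin(e)])
    z=np.array([np.cos(a)*np.sin(e),np.sin(a)*np.sin(e),-np.cos(e)])
    return np.c_[u,np.cross(z,u),z]
TIP=np.array([-.110,0,.0156])
def rayz(n,px,z):
    K,R,t=cal(n); c=-R.T@t; r=R.T@np.linalg.inv(K)@[px[0],px[1],1]; return c+r*(z-c[2])/r[2]
def proj(n,X):
    K,R,t=cal(n); p=K@(R@X+t); return p[:2]/p[2]
E
python3 - <<'E'
from h import *
np.set_printoptions(precision=4,suppress=True)
w=rayz('top',(217.2,249.7),.1329); u=frame()[:,0]; print('win',w,'outlet',w-.066*u)
print('screw mid',rayz('top',(216.7,249.3),.1329), 'screws',rayz('top',(218,239),.1329),rayz('top',(215.3,259.6),.1329))
# base edges: fit lines on stand rim from gray gradient: yaw by catch rim cloud
for n in('top','side'):
    print(n,'outlet by net', rayz(n,models.tip_of('outlet',n)[0]['position'],.095) if models.tip_of('outlet',n) else '', [rayz(n,x['position'],.1329) for x in models.tip_of('mouth',n)[:1]])
d=np.load('top0.npz'); 
R=frame(); 
for s in(.045,.015,0):
    print(s,'TCP for tip at mouth+s',w+s*u-R@TIP)
st=bot.read_state(); R0=np.array(st['tcp_rot']); print('rotvec share',Ro.from_matrix(R@R0.T).as_rotvec()/2, 'R',R, st['position'])
E
```

```text
win [0.5299 0.1883 0.1329] outlet [0.5248 0.1345 0.095 ]
screw mid [0.5308 0.1894 0.1329] screws [0.553  0.1872 0.1329] [0.5087 0.1919 0.1329]
top outlet by net [0.519  0.1393 0.095 ] [array([0.5349, 0.1929, 0.1329])]
side outlet by net [0.529  0.1478 0.095 ] [array([0.5275, 0.1769, 0.1329])]
0.045 TCP for tip at mouth+s [0.5413 0.3058 0.2346]
0.015 TCP for tip at mouth+s [0.5389 0.2814 0.2174]
0 TCP for tip at mouth+s [0.5377 0.2691 0.2088]
rotvec share [ 0.2258 -0.2455  0.7066] R [[ 0.0785  0.9954  0.055 ]
 [ 0.8154 -0.0958  0.5709]
 [ 0.5736  0.     -0.8192]] [ 0.5413 -0.2886  0.0326]
```

```bash
M="python3 -m handwheel"
$M '[[0,0,0.01,0,0,0],[0,0,0.03,0,0,0],[0,0,0.06,0,0,0],[0,0,0.09,0,0,0],[0,0,0.12,0,0,0],[0,0,0.15,0,0,0],[0,0,0.18,0,0,0],[0,0,0.2,0,0,0]]'
$M '[[0,0.03,0.03,0.0141,-0.0154,0.0442],[0,0.068,0.06,0.0283,-0.0307,0.0883],[0,0.106,0.08,0.0424,-0.0461,0.1325],[0,0.145,0.1,0.0565,-0.0614,0.1767],[0,0.184,0.1,0.0706,-0.0768,0.2208],[0,0.222,0.1,0.0848,-0.0921,0.265],[0,0.26,0.1,0.0989,-0.1075,0.3091],[0,0.298,0.1,0.113,-0.1228,0.3533]]'
$M '[[0,0.037,0,0.0141,-0.0154,0.0442],[0,0.074,0,0.0283,-0.0307,0.0883],[0,0.111,0,0.0424,-0.0461,0.1325],[0,0.148,0,0.0565,-0.0614,0.1767],[0,0.185,0,0.0706,-0.0768,0.2208],[0,0.222,0,0.0848,-0.0921,0.265],[0,0.26,0,0.0989,-0.1075,0.3091],[0,0.297,0,0.113,-0.1228,0.3533]]'
$M '[[0,0,0,0,0,0],[0,0,-0.015,0,0,0],[0,0,-0.035,0,0,0],[0,0,-0.055,0,0,0],[0,0,-0.075,0,0,0],[0,0,-0.09,0,0,0],[0,0,-0.098,0,0,0],[0,0,-0.098,0,0,0]]'
python3 - <<'E'
from h import *
np.set_printoptions(precision=4,suppress=True)
s=bot.read_state(); p=s['position'];R=np.array(s['tcp_rot']); tip=p+R@TIP; print(p,R,tip,s['opening'],s['force'])
o=[]
for n in('top','side'):
    im,d=cams.capture(n); np.savez(f'{n}2.npz',im=im,d=d)
    q=proj(n,tip); print(n,'tip proj',q,[(x['conf'],x['position']) for x in models.tip_of('slim_rod_tip',n)[:2]])
    u,v=q.astype(int)-[50,60]; o.append(cv2.resize(im[v:v+120,u:u+100],(400,480),interpolation=2)); print(u,v)
cv2.imwrite('pics/g2.png',np.hstack(o))
E
```

```text
time_s: 8.27
position: [0.542, -0.289, 0.2367]
tcp_rot: [[1.0, 0.012, 0.004], [0.012, -1.0, -0.003], [0.004, 0.003, -1.0]]
force: [-0.3, -0.1, -0.6]
opening: 0.275
grasp_force: 30.0
time_s: 8.93
position: [0.5403, 0.0119, 0.3339]
tcp_rot: [[0.722, 0.676, 0.147], [0.623, -0.728, 0.288], [0.301, -0.116, -0.946]]
force: [0.2, 0.8, -0.0]
opening: 0.273
grasp_force: 30.0
time_s: 9.6
position: [0.5404, 0.3083, 0.3334]
tcp_rot: [[0.073, 0.996, 0.054], [0.815, -0.091, 0.572], [0.575, 0.002, -0.818]]
force: [1.0, -0.2, -1.5]
opening: 0.277
grasp_force: 30.0
time_s: 10.27
position: [0.5402, 0.306, 0.2332]
tcp_rot: [[0.081, 0.995, 0.052], [0.816, -0.096, 0.571], [0.573, -0.003, -0.82]]
force: [-0.2, -0.3, -0.8]
opening: 0.275
grasp_force: 30.0
[0.5402 0.306  0.2332] [[ 0.0805  0.9954  0.0521]
 [ 0.8156 -0.0958  0.5706]
 [ 0.5729 -0.0035 -0.8196]] [0.5322 0.2252 0.1574] 0.27482760932543454 [-0.1621 -0.2935 -0.799 ]
top tip proj [197.677  247.2894] []
147 187
side tip proj [289.1858 178.0185] [(0.76, [287.9, 179.6])]
239 118
```

View pics/g2.png

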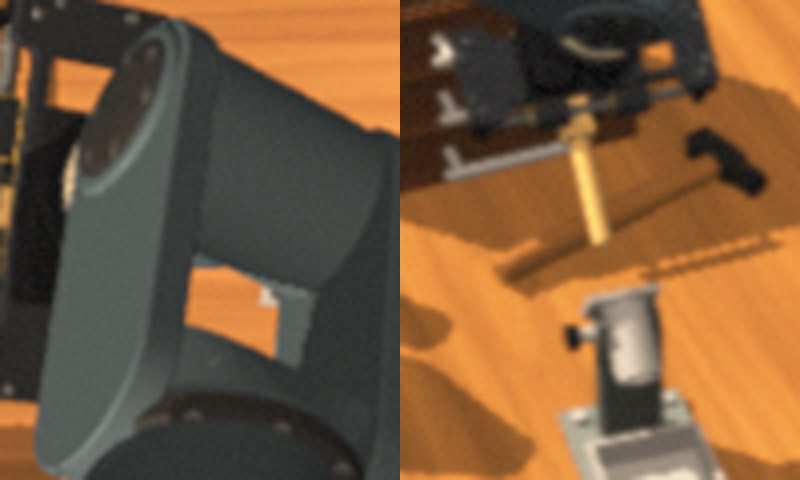

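```bash
python3 - <<'E'
from h import *
np.set_printoptions(precision=3,suppress=True)
s=bot.read_state(); p=s['position'];R=np.array(s['tcp_rot'])
w=np.array([.5299,.1883,.1329]); F=frame(); u,z=F[:,0],F[:,2]; lat=F[:,1]; 
im=np.load('side2.npz')['im']; 
x0,y0,k=265,150,9; A=cv2.resize(im[y0:y0+66,x0:x0+60],None,fx=k,fy=k,interpolation=2)
def dot(X,c): 
    q=proj('side',X); print(q); cv2.circle(A,tuple(np.round((q-[x0,y0]+.5)*k).astype(int)),2,c,-1)
for a in(-.110,-.07,-.03): 
    for b in (-.0075,0,.0075): dot(p+R@[a,b,.0156],(0,0,255))
mo=w+lat*.0009   # plate centre by screws
for sl in(-.028,.028):
    for sx in (0,-.006): dot(mo-z*.022+lat*sl+u*sx,(0,255,0))
for a in(-.066,-.006):
    for b in(-.018,0,.018): dot(mo+u*a+lat*b,(255,0,0))
cv2.imwrite('pics/ov.png',A)
g=im.astype(int)
for r in(160,164,168,172,176):
    row=g[r,275:300]; m=row[:,2]-row[:,0]; print(r,row[:,2])
E
```

```text
[287.402 177.513]
[289.77  177.059]
[292.134 176.606]
[284.363 165.254]
[286.725 164.812]
[289.084 164.371]
[281.344 153.078]
[283.701 152.648]
[286.054 152.218]
[285.235 191.15 ]
[285.698 193.036]
[303.139 187.666]
[303.608 189.538]
[292.644 213.144]
[298.37  211.982]
[304.073 210.824]
[288.04 194.41]
[293.746 193.292]
[299.429 192.178]
160 [149 149 152 152 153 155 164 201 243 251 246 224 176 150 150 155 158 160
 159 156 156 151 154 159 160]
164 [144 148 147 147 145 148 150 162 206 243 251 245 219 173 152 150 151 155
 157 158 157 156 150 142 140]
168 [147 144 141 145 147 147 149 151 160 215 246 250 244 216 167 142 136 133
 137 141 140 139 139 139 134]
172 [149 151 150 144 145 143 144 136 138 156 216 246 251 241 209 160 134 122
 118 116 110 102 103 107 117]
176 [144 141 139 138 139 136 132 128 125 122 140 209 247 250 239 203 157 136
 141 144 146 149 152 155 160]
```

View pics/ov.png

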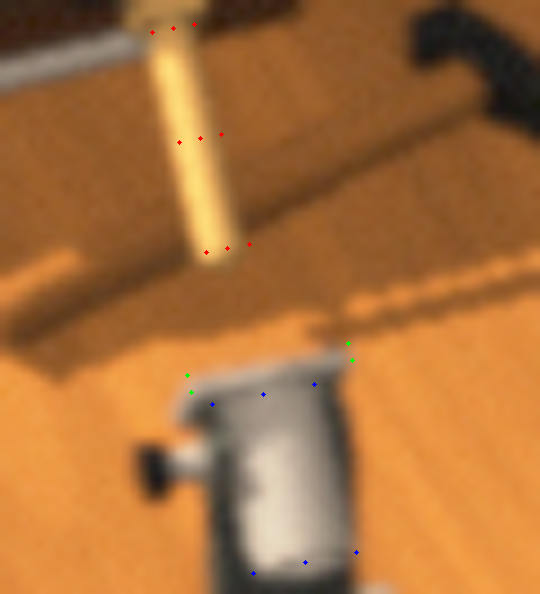

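```bash
python3 - <<'E'
from h import *
im=np.load('side2.npz')['im']; im0=np.load('side0.npz')['im']
m=((im.astype(int)+im0)/2).astype(int)
print('sat R-B rows188-216 cols 280-308')
for r in range(186,217): print(r,(m[r,280:308,2]-m[r,280:308,0]), '|', m[r,280:308,1])
E
```

```text
sat R-B rows188-216 cols 280-308
186 [110 110 109 110 109 110 110 109 111 118 128 132 134 147 162 163 166 163
 159 132 120 112 107 109 114 113 118 123] | [ 94  93  95  92  93  94  94  95  95 101 108 111 115 124 135 142 146 147
 133 115 103  97  90  92  95  98  99 105]
187 [112 120 122 123 125 131 132 132 133 147 158 160 160 165 166 163 166 164
 157 134 117 101 100 113 127 136 142 156] | [ 98 101 103 102 105 109 111 114 114 124 134 139 141 142 147 149 150 149
 135 118 105  95  95  99 111 114 119 129]
188 [124 133 135 138 146 154 155 156 156 160 162 162 163 166 162 161 159 157
 150 140 115  85  82 111 147 162 167 168] | [107 112 118 120 127 131 133 135 135 138 142 146 148 147 149 149 148 148
 147 138 128 114 110 122 135 142 145 148]
189 [138 139 138 138 143 145 144 146 143 144 150 154 153 147 144 139 131 121
 109  97  77  53  49  84 134 161 168 170] | [116 122 125 125 126 127 128 128 129 131 136 140 143 150 151 151 150 148
 148 149 143 138 135 135 144 147 152 154]
190 [140 138 138 140 138 138 135 125 121 116 113 108 101  97  95  85  71  58
  50  44  40  33  38  76 132 160 166 170] | [1
[... 5548 characters left out ...]
4 135 134 132 131 131 124  99  53  20   5   5   7  12  11  15  15  14
  16  14  10  10   7  21  60  92 109 111] | [117 117 114 115 111 112 110 102  93  70  56  50  52  64  77  79  81  84
  83  76  65  56  47  52  75 100 117 120]
215 [133 135 134 131 131 131 126  99  56  22   9   7   7   6   8   6   8   8
   5   4   8   6   8  15  39  57  67  67] | [118 115 114 117 114 111 108 104  91  72  55  47  44  51  49  55  54  51
  51  51  46  44  46  53  82 115 132 134]
216 [136 132 134 134 132 133 126  99  56  21   6   6   6   8   5   5   5   6
   5   6   6   4   5  12  23  33  39  39] | [118 118 116 116 116 113 110 104  89  73  56  48  48  47  45  48  48  46
  48  47  44  45  46  58  96 138 155 146]
```

```bash
python3 - <<'E'
from h import *
np.set_printoptions(precision=2,suppress=True)
s=bot.read_state(); p2=s['position'];R2=np.array(s['tcp_rot'])
p1=np.array([.5439,-.2905,.2132]); R1=np.array([[1,.013,.009],[.013,-1,-.007],[.009,.007,-1]]).astype(float)
for f,p,R,o in(('side1',p1,R1,.0242),('side2',p2,R2,.0156)):
    D=np.load(f+'.npz'); im=D['im'].astype(int); C=cloud('side',D['d'])
    q=((C-p)@R-[0,0,o])*1000
    m=(abs(q[...,1])<16)&(abs(q[...,2])<20)&(q[...,0]>-104)&(q[...,0]<-30)&(im[...,2]-im[...,0]>60)
    Q=q[m]; print(f,m.sum(),'mean',Q.mean(0),'lat fit',np.polyfit(Q[:,0],Q[:,1],1))
    # image: bright rod pixel centroid vs projected axis, per row
    K,Rc,t=cal('side'); cdir=R.T@(-Rc.T@t-p); cdir/=np.linalg.norm(cdir); print('camera dir in tool',cdir)
    for a in(-.1,-.08,-.06,-.04):
        X=p+R@[a,0,o]; c=proj('side',X); w=proj('side',p+R@[a,.01,o])-c; w10=np.linalg.norm(w); w/=w10
        ss=np.arange(-7,7.01,.1); pts=(c+ss[:,None]*w).astype(np.float32)
        v=cv2.remap((im[...,2]).astype(np.float32),pts[:,:1],pts[:,1:],1).ravel()
        vv=cv2.remap((im[...,0]).astype(np.float32),pts[:,:1],pts[:,1:],1).ravel()
        k=v>(v.max()+np.median(v))/2; print(a,'centre off mm (tool y)',ss[k].mean()/w10*10,'width',ss[k].ptp()/w10*10 if hasattr(ss[k],'ptp') else np.ptp(ss[k])/w10*10)
E
```

```text
side1 176 mean [-66.41   5.49  -4.57] lat fit [-0.    5.29]
camera dir in tool [-0.33  0.59 -0.74]
-0.1 centre off mm (tool y) -4.948575202271103 width 8.697495810052109
-0.08 centre off mm (tool y) -5.106829875774094 width 7.209642177563323
-0.06 centre off mm (tool y) -3.911204125267175 width 7.220684538954646
-0.04 centre off mm (tool y) -8.436255191814224 width 22.295817292651684
side2 117 mean [-65.19  -1.5   -6.11] lat fit [ 0.   -1.25]
camera dir in tool [-0.32 -0.18 -0.93]
-0.1 centre off mm (tool y) -4.678891172320519 width 13.100895282497241
-0.08 centre off mm (tool y) -4.530039976472737 width 13.433911654367199
-0.06 centre off mm (tool y) -4.224224660601299 width 12.82912674701112
-0.04 centre off mm (tool y) -3.917412854848961 width 11.595542050352694
```

```bash
python3 - <<'E'
from h import *
np.set_printoptions(precision=3,suppress=True,linewidth=200)
D=np.load('side2.npz'); print(D['d'].dtype)
for r in(164,168,172,176): print(r,D['d'][r,275:300]); 
D=np.load('side0.npz')
for r in(191,194,200,208): print(r,D['d'][r,280:308])
im=np.load('top0.npz')['im'];d=np.load('top0.npz')['d']
for r in(228,248,251,254,270): print(r,d[r,205:225])
E
```

```text
float32
164 [2.209 2.211 2.215 2.21  2.212 2.225 2.212 2.211 2.197 1.906 1.897 1.898 1.909 1.904 2.217 2.199 2.207 2.201 2.21  2.215 2.209 2.219 2.207 2.208 2.207]
168 [2.194 2.203 2.175 2.193 2.196 2.189 2.19  2.191 2.184 2.191 1.907 1.891 1.898 1.89  1.902 2.185 2.192 2.156 2.157 2.147 2.152 2.156 2.171 2.161 2.17 ]
172 [2.176 2.189 2.175 2.173 2.17  2.162 2.19  2.182 2.172 2.141 2.138 1.902 1.897 1.891 1.9   1.9   2.143 2.142 2.154 2.151 2.158 2.15  2.153 2.157 2.166]
176 [2.164 2.122 2.128 2.118 2.125 2.118 2.129 2.126 2.126 2.134 2.119 2.133 1.898 1.893 1.892 1.896 1.893 2.154 2.161 2.164 2.16  2.158 2.16  2.157 2.169]
191 [2.112 2.104 2.1   2.105 2.12  2.101 2.107 2.109 2.098 2.097 1.871 1.864 1.871 1.867 1.876 1.865 1.876 1.88  1.881 1.878 1.869 1.869 1.881 1.892 2.108 2.103 2.101 2.103]
194 [2.091 2.088 2.081 2.082 2.102 1.895 1.861 1.874 1.874 1.886 1.883 1.881 1.882 1.881 1.88  1.869 1.875 1.883 1.882 1.878 1.885 1.895 1.886 1.885 2.097 2.094 2.093 2.11 ]
200 [1.88  1.877 1.877 1.873 1.884 0.    1.881 1.88  1.873 1.869 1.875 1.87  1.869 1.875 1.87  1.872 1.863 1.873 1.875 1
[... 157 characters left out ...]
875 1.871 1.862 1.868 1.864 1.864 1.864 1.882 1.887 2.046 2.038 2.041]
228 [1.41  1.405 1.412 1.413 1.409 1.413 1.419 1.411 1.407 1.409 1.41  1.413 1.408 1.412 1.41  1.41  1.411 1.41  1.408 1.41 ]
248 [1.402 1.402 1.401 1.405 1.407 1.411 1.405 1.403 1.295 1.283 1.28  1.287 1.287 1.282 1.287 1.259 1.258 1.257 1.256 1.255]
251 [1.402 1.408 1.408 1.404 1.405 1.401 1.4   1.404 1.291 1.282 1.281 1.281 1.283 1.291 1.29  1.259 1.256 1.254 1.256 1.264]
254 [1.403 1.405 1.399 1.405 1.406 1.397 1.405 1.398 1.288 1.28  1.274 1.272 1.268 1.262 1.261 1.256 1.25  1.255 1.26  1.263]
270 [1.4   1.399 1.405 1.4   1.394 1.397 1.395 1.402 1.398 1.401 1.391 1.388 1.39  1.39  1.383 1.272 1.271 1.266 1.267 1.27 ]
```

```bash
cat > st.py <<'E'
from h import *
np.set_printoptions(precision=2,suppress=True)
W=np.array([.5340,.1879,.1329]) # window estimate (after +4.1 mm lateral)
def rep():
    s=bot.read_state(); p=s['position'];R=np.array(s['tcp_rot']); F=frame()
    q=(p+R@TIP-W)@F*1000; print('t',round(s['time_s'],2),'tip s,lat,down mm',q,'F along u,lat,z',np.array(s['force'])@F,'grip',s['grasp_force'],'rotdiff deg',np.degrees(Ro.from_matrix(F.T@R).as_rotvec()))
if __name__=='__main__': rep()
E
python3 st.py
python3 -m handwheel '[[0.0008,-0.004,0.001,0,0,0],[0.0015,-0.008,-0.002,0,0,0],[0.0015,-0.014,-0.007,0,0,0],[0.0015,-0.02,-0.012,0,0,0],[0.0015,-0.0245,-0.016,0,0,0],[0.0015,-0.0289,-0.0187,0,0,0],[0.0015,-0.0289,-0.0187,0,0,0],[0.0015,-0.0289,-0.0187,0,0,0]]'
python3 st.py
python3 - <<'E'
from h import *
np.set_printoptions(precision=2,suppress=True)
im,d=cams.capture('side'); np.savez('side3.npz',im=im,d=d)
for r in (172,176,180,184,187):
    row=im[r,275:305].astype(int); dd=d[r,275:305]; k=np.where((dd<1.95)&(dd>1))[0]+275; print(r,'depth cols',k.min() if len(k) else 0,k.max() if len(k) else 0,'R',row[5:22,2])
cv2.imwrite('pics/s3.png',cv2.resize(im[150:216,265:325],None,fx=9,fy=9,interpolation=2))
E
```

```text
t 10.47 tip s,lat,down mm [46.44 -3.21 -0.56] F along u,lat,z [-1.46 -0.08 -0.02] grip 29.999465852743015 rotdiff deg [-0.11  0.05 -0.07]
time_s: 11.13
position: [0.5428, 0.2772, 0.2155]
tcp_rot: [[0.08, 0.995, 0.055], [0.815, -0.097, 0.571], [0.574, -0.001, -0.819]]
force: [0.1, 0.2, -1.0]
opening: 0.276
grasp_force: 30.0
t 11.13 tip s,lat,down mm [10.83  0.06 -0.56] F along u,lat,z [-0.41  0.1   0.9 ] grip 29.999499679834116 rotdiff deg [0.03 0.02 0.08]
172 depth cols 288 292 R [142 143 141 140 139 143 179 237 252 250 231 185 140 120 115 109 103]
176 depth cols 289 293 R [134 130 131 122 122 115 121 168 236 251 248 226 184 149 146 148 146]
180 depth cols 290 294 R [ 98  94 105 116 125 135 143 157 196 241 251 248 222 179 154 150 148]
184 depth cols 291 294 R [152 150 148 150 149 152 147 146 153 197 243 252 246 221 176 156 170]
187 depth cols 291 295 R [162 173 185 183 185 184 187 184 190 214 241 251 250 237 209 199 221]
```

View pics/s3.png

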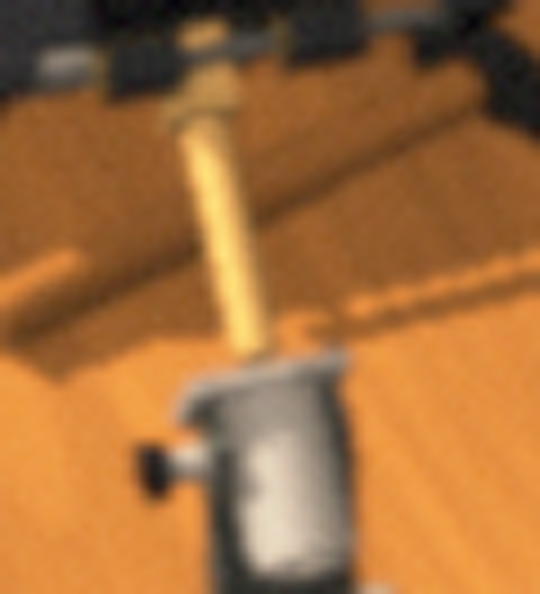

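```bash
M="python3 -m handwheel"
$M '[[-0.0004,-0.001,-0.001,0,0,0],[-0.0008,-0.002,-0.002,0,0,0],[-0.0012,-0.0035,-0.003,0,0,0],[-0.0012,-0.0045,-0.0038,0,0,0],[-0.0012,-0.0053,-0.0044,0,0,0],[-0.0012,-0.0053,-0.0044,0,0,0],[-0.0012,-0.0053,-0.0044,0,0,0],[-0.0012,-0.0053,-0.0044,0,0,0]]'|grep force; python3 st.py
$M '[[0,-0.0004,-0.0003,0,0,0],[-0.0001,-0.0008,-0.0006,0,0,0],[-0.0001,-0.0012,-0.0009,0,0,0],[-0.0001,-0.0016,-0.0011,0,0,0],[-0.0001,-0.0016,-0.0011,0,0,0],[-0.0001,-0.0016,-0.0011,0,0,0],[-0.0001,-0.0016,-0.0011,0,0,0],[-0.0001,-0.0016,-0.0011,0,0,0]]'|grep force; python3 st.py
```

```text
force: [-0.8, -0.5, -0.7]
grasp_force: 30.0
t 11.85 tip s,lat,down mm [ 4.49 -0.53 -0.13] F along u,lat,z [-0.82 -0.78  0.23] grip 29.99952297890559 rotdiff deg [0.01 0.02 0.  ]
force: [0.0, 0.0, -0.1]
grasp_force: 30.0
t 12.52 tip s,lat,down mm [ 2.51 -0.48 -0.16] F along u,lat,z [-0.04  0.03  0.06] grip 29.999502462451346 rotdiff deg [0.01 0.01 0.  ]
```

```bash
M="python3 -m handwheel"
$M '[[0,-0.0004,-0.0003,0,0,0],[-0.0001,-0.0008,-0.0006,0,0,0],[-0.0001,-0.0012,-0.0009,0,0,0],[-0.0001,-0.0016,-0.0011,0,0,0],[-0.0001,-0.0016,-0.0011,0,0,0],[-0.0001,-0.0016,-0.0011,0,0,0],[-0.0001,-0.0016,-0.0011,0,0,0],[-0.0001,-0.0016,-0.0011,0,0,0]]'|grep '^force'; python3 st.py
$M '[[0,-0.0002,-0.0002,0,0,0],[-0.0001,-0.0004,-0.0003,0,0,0],[-0.0001,-0.0006,-0.0004,0,0,0],[-0.0001,-0.0008,-0.0006,0,0,0],[-0.0001,-0.0008,-0.0006,0,0,0],[-0.0001,-0.0008,-0.0006,0,0,0],[-0.0001,-0.0008,-0.0006,0,0,0],[-0.0001,-0.0008,-0.0006,0,0,0]]'|grep '^force'; python3 st.py
```

```text
force: [0.2, -0.1, -1.3]
t 13.18 tip s,lat,down mm [ 0.56 -0.43 -0.19] F along u,lat,z [-0.86  0.18  1.03] grip 29.999498236575164 rotdiff deg [0.01 0.01 0.  ]
force: [0.1, 0.6, 0.6]
t 13.85 tip s,lat,down mm [-0.43 -0.47 -0.13] F along u,lat,z [ 0.85  0.01 -0.16] grip 29.999587856582366 rotdiff deg [0.01 0.01 0.  ]
```

```bash
M="python3 -m handwheel"
$M '[[0,-0.0002,-0.0002,0,0,0],[-0.0001,-0.0004,-0.0003,0,0,0],[-0.0001,-0.0006,-0.0004,0,0,0],[-0.0001,-0.0008,-0.0006,0,0,0],[-0.0001,-0.0008,-0.0006,0,0,0],[-0.0001,-0.0008,-0.0006,0,0,0],[-0.0001,-0.0008,-0.0006,0,0,0],[-0.0001,-0.0008,-0.0006,0,0,0]]'|grep '^force'; python3 st.py
```

```text
force: [0.3, -1.0, 0.4]
t 14.52 tip s,lat,down mm [-1.43 -0.48 -0.11] F along u,lat,z [-0.53  0.39 -0.85] grip 29.999601699819323 rotdiff deg [ 0.01  0.01 -0.  ]
```

```bash
M="python3 -m handwheel"
cat >> st.py <<'E'
    import sys
    lim=float(sys.argv[1]) if len(sys.argv)>1 else 1e9
    sys.exit(int(np.linalg.norm(bot.read_state()['force'])>lim))
E
A='|grep ^force'
$M '[[0,-0.0002,-0.0002,0,0,0],[-0.0001,-0.0004,-0.0003,0,0,0],[-0.0001,-0.0006,-0.0004,0,0,0],[-0.0001,-0.0008,-0.0006,0,0,0],[-0.0001,-0.001,-0.0007,0,0,0],[-0.0001,-0.0012,-0.0008,0,0,0],[-0.0001,-0.0012,-0.0008,0,0,0],[-0.0001,-0.0012,-0.0008,0,0,0]]' >/dev/null; python3 st.py 5 || exit
$M '[[0,-0.0002,-0.0002,0,0,0],[-0.0001,-0.0004,-0.0003,0,0,0],[-0.0001,-0.0006,-0.0004,0,0,0],[-0.0001,-0.0008,-0.0006,0,0,0],[-0.0001,-0.001,-0.0007,0,0,0],[-0.0001,-0.0012,-0.0008,0,0,0],[-0.0001,-0.0012,-0.0008,0,0,0],[-0.0001,-0.0012,-0.0008,0,0,0]]' >/dev/null; python3 st.py 5 || exit
$M '[[0,-0.0002,-0.0002,0,0,0],[-0.0001,-0.0004,-0.0003,0,0,0],[-0.0001,-0.0006,-0.0004,0,0,0],[-0.0001,-0.0008,-0.0006,0,0,0],[-0.0001,-0.001,-0.0007,0,0,0],[-0.0001,-0.0012,-0.0008,0,0,0],[-0.0001,-0.0014,-0.001,0,0,0],[-0.0002,-0.0016,-0.0011,0,0,0]]' >/dev/null; python3 st.py 5 || exit
```

```text
File "st.py", line 8
    import sys
IndentationError: unexpected indent
```

```bash
M="python3 -m handwheel"
sed -i "s/^if __name__=='__main__': rep()/if __name__=='__main__':\n    rep()/" st.py; python3 st.py 5 || exit
$M '[[0,-0.0002,-0.0002,0,0,0],[-0.0001,-0.0004,-0.0003,0,0,0],[-0.0001,-0.0006,-0.0004,0,0,0],[-0.0001,-0.0008,-0.0006,0,0,0],[-0.0001,-0.001,-0.0007,0,0,0],[-0.0001,-0.0012,-0.0008,0,0,0],[-0.0001,-0.0012,-0.0008,0,0,0],[-0.0001,-0.0012,-0.0008,0,0,0]]' >/dev/null; python3 st.py 5 || exit
$M '[[0,-0.0002,-0.0002,0,0,0],[-0.0001,-0.0004,-0.0003,0,0,0],[-0.0001,-0.0006,-0.0004,0,0,0],[-0.0001,-0.0008,-0.0006,0,0,0],[-0.0001,-0.001,-0.0007,0,0,0],[-0.0001,-0.0012,-0.0008,0,0,0],[-0.0001,-0.0014,-0.001,0,0,0],[-0.0002,-0.0016,-0.0011,0,0,0]]' >/dev/null; python3 st.py 5 || exit
$M '[[0,-0.0002,-0.0002,0,0,0],[-0.0001,-0.0004,-0.0003,0,0,0],[-0.0001,-0.0006,-0.0004,0,0,0],[-0.0001,-0.0008,-0.0006,0,0,0],[-0.0001,-0.001,-0.0007,0,0,0],[-0.0001,-0.0012,-0.0008,0,0,0],[-0.0001,-0.0014,-0.001,0,0,0],[-0.0002,-0.0016,-0.0011,0,0,0]]' >/dev/null; python3 st.py 5 || exit
```

```text
t 15.18 tip s,lat,down mm [-2.92 -0.47 -0.15] F along u,lat,z [-0.06 -0.07  0.25] grip 29.99949242162984 rotdiff deg [0.01 0.01 0.01]
t 15.85 tip s,lat,down mm [-4.36 -0.46 -0.2 ] F along u,lat,z [0.32 0.51 0.64] grip 29.999320223287214 rotdiff deg [0.01 0.01 0.  ]
t 16.52 tip s,lat,down mm [-6.31 -0.49 -0.21] F along u,lat,z [-0.13 -0.49  0.97] grip 29.999581007868983 rotdiff deg [ 0.01  0.01 -0.  ]
t 17.18 tip s,lat,down mm [-8.3  -0.53 -0.22] F along u,lat,z [-0.68  0.07  0.89] grip 29.999564620375168 rotdiff deg [0.01 0.01 0.  ]
```

```bash
M="python3 -m handwheel"
$M '[[0,-0.0003,-0.0002,0,0,0],[-0.0001,-0.0006,-0.0004,0,0,0],[-0.0001,-0.0009,-0.0006,0,0,0],[-0.0001,-0.0012,-0.0008,0,0,0],[-0.0001,-0.0015,-0.001,0,0,0],[-0.0002,-0.0018,-0.0012,0,0,0],[-0.0002,-0.0021,-0.0014,0,0,0],[-0.0002,-0.0024,-0.0017,0,0,0]]' >/dev/null; python3 st.py 5 || exit
$M '[[0,-0.0003,-0.0002,0,0,0],[-0.0001,-0.0006,-0.0004,0,0,0],[-0.0001,-0.0009,-0.0006,0,0,0],[-0.0001,-0.0012,-0.0008,0,0,0],[-0.0001,-0.0015,-0.001,0,0,0],[-0.0002,-0.0018,-0.0012,0,0,0],[-0.0002,-0.0021,-0.0014,0,0,0],[-0.0002,-0.0024,-0.0017,0,0,0]]' >/dev/null; python3 st.py 5 || exit
$M '[[0,-0.0003,-0.0002,0,0,0],[-0.0001,-0.0006,-0.0004,0,0,0],[-0.0001,-0.0009,-0.0006,0,0,0],[-0.0001,-0.0012,-0.0008,0,0,0],[-0.0001,-0.0015,-0.001,0,0,0],[-0.0002,-0.0018,-0.0012,0,0,0],[-0.0002,-0.0021,-0.0014,0,0,0],[-0.0002,-0.0024,-0.0017,0,0,0]]' >/dev/null; python3 st.py 5 
python3 - <<'E'
from h import *
im,d=cams.capture('side'); np.savez('side4.npz',im=im,d=d)
cv2.imwrite('pics/s4.png',cv2.resize(im[150:216,265:325],None,fx=9,fy=9,interpolation=2))
E
```

```text
t 17.85 tip s,lat,down mm [-11.22  -0.51  -0.22] F along u,lat,z [-0.54 -0.51  0.05] grip 29.999534448143095 rotdiff deg [0.01 0.01 0.  ]
t 18.52 tip s,lat,down mm [-14.18  -0.49  -0.21] F along u,lat,z [ 0.78 -0.39 -0.47] grip 29.999509638582822 rotdiff deg [0.01 0.01 0.  ]
t 19.18 tip s,lat,down mm [-17.1   -0.47  -0.2 ] F along u,lat,z [-0.62 -0.12  1.71] grip 29.99941531161312 rotdiff deg [ 0.01  0.01 -0.  ]
```

View pics/s4.png

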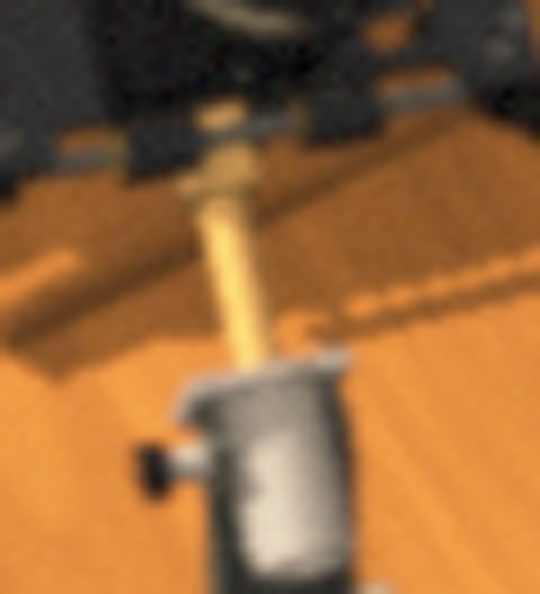

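The rod passes behind the plate's edge at (255,365) of the crop and its handle has moved down to (218,195), with no force: it is through the window. On down to the slug.

```bash
M="python3 -m handwheel"
$M '[[0,-0.0005,-0.0004,0,0,0],[-0.0001,-0.001,-0.0007,0,0,0],[-0.0001,-0.0015,-0.0011,0,0,0],[-0.0002,-0.002,-0.0014,0,0,0],[-0.0002,-0.0025,-0.0018,0,0,0],[-0.0003,-0.0031,-0.0022,0,0,0],[-0.0003,-0.0036,-0.0025,0,0,0],[-0.0004,-0.0041,-0.0029,0,0,0]]' >/dev/null; python3 st.py 25 || exit
$M '[[0,-0.0005,-0.0004,0,0,0],[-0.0001,-0.001,-0.0007,0,0,0],[-0.0001,-0.0015,-0.0011,0,0,0],[-0.0002,-0.002,-0.0014,0,0,0],[-0.0002,-0.0025,-0.0018,0,0,0],[-0.0003,-0.0031,-0.0022,0,0,0],[-0.0003,-0.0036,-0.0025,0,0,0],[-0.0004,-0.0041,-0.0029,0,0,0]]' >/dev/null; python3 st.py 25 || exit
$M '[[0,-0.0005,-0.0004,0,0,0],[-0.0001,-0.001,-0.0007,0,0,0],[-0.0001,-0.0015,-0.0011,0,0,0],[-0.0002,-0.002,-0.0014,0,0,0],[-0.0002,-0.0025,-0.0018,0,0,0],[-0.0003,-0.0031,-0.0022,0,0,0],[-0.0003,-0.0036,-0.0025,0,0,0],[-0.0004,-0.0041,-0.0029,0,0,0]]' >/dev/null; python3 st.py 25 || exit
```

```text
t 19.9 tip s,lat,down mm [-22.18  -0.48  -0.18] F along u,lat,z [-0.44 -0.21  0.85] grip 29.999575797992293 rotdiff deg [0.01 0.02 0.  ]
t 20.57 tip s,lat,down mm [-23.97  -0.39   0.14] F along u,lat,z [12.22 -1.05 -0.94] grip 29.999767226690892 rotdiff deg [0.01 0.38 0.02]
t 21.23 tip s,lat,down mm [-27.76  -0.42   0.27] F along u,lat,z [14.33 -0.07 -0.84] grip 29.9993676757731 rotdiff deg [0.01 0.5  0.  ]
```

```bash
M="python3 -m handwheel"
for k in 1 2 3 4; do
$M '[[0,-0.0005,-0.0004,0,0,0],[-0.0001,-0.001,-0.0007,0,0,0],[-0.0001,-0.0015,-0.0011,0,0,0],[-0.0002,-0.002,-0.0014,0,0,0],[-0.0002,-0.0025,-0.0018,0,0,0],[-0.0003,-0.0031,-0.0022,0,0,0],[-0.0003,-0.0036,-0.0025,0,0,0],[-0.0004,-0.0041,-0.0029,0,0,0]]' >/dev/null; python3 st.py 28 || exit; done
```

```text
t 21.9 tip s,lat,down mm [-32.77  -0.48   0.28] F along u,lat,z [13.76 -1.32 -0.1 ] grip 29.99933283237624 rotdiff deg [ 0.02  0.5  -0.  ]
t 22.57 tip s,lat,down mm [-37.75  -0.54   0.33] F along u,lat,z [13.8  -0.42 -1.74] grip 30.000005127803888 rotdiff deg [ 0.03  0.51 -0.01]
t 23.23 tip s,lat,down mm [-42.82  -0.71   0.37] F along u,lat,z [14.15 -1.12 -0.16] grip 29.999530388158746 rotdiff deg [0.05 0.51 0.  ]
t 23.9 tip s,lat,down mm [-47.74  -0.78   0.4 ] F along u,lat,z [13.03 -0.92 -0.74] grip 29.999758825579192 rotdiff deg [ 0.06  0.52 -0.01]
```

```bash
M="python3 -m handwheel"
for k in 1 2 3; do
$M '[[0,-0.0005,-0.0004,0,0,0],[-0.0001,-0.001,-0.0007,0,0,0],[-0.0001,-0.0015,-0.0011,0,0,0],[-0.0002,-0.002,-0.0014,0,0,0],[-0.0002,-0.0025,-0.0018,0,0,0],[-0.0003,-0.0031,-0.0022,0,0,0],[-0.0003,-0.0036,-0.0025,0,0,0],[-0.0004,-0.0041,-0.0029,0,0,0]]' >/dev/null; python3 st.py 28 || exit; done
python3 - <<'E'
from h import *
for n in('side','top'):
    im,d=cams.capture(n); np.savez(f'{n}5.npz',im=im,d=d); print(n,models.tip_of('slug',n)[:2],models.spot_in('slug',n)[:2])
E
```

```text
t 24.57 tip s,lat,down mm [-52.82  -0.92   0.46] F along u,lat,z [14.41 -0.91 -1.61] grip 29.999728549009888 rotdiff deg [ 0.07  0.51 -0.01]
t 25.23 tip s,lat,down mm [-57.97  -0.97   0.48] F along u,lat,z [14.36 -1.82 -1.51] grip 30.000187070545508 rotdiff deg [ 0.08  0.51 -0.01]
t 25.9 tip s,lat,down mm [-67.72  -1.04   0.07] F along u,lat,z [ 2.44 -2.7  -0.31] grip 29.999700481421314 rotdiff deg [0.07 0.02 0.04]
side [{'position': [299.5, 234.8], 'conf': 0.62}] []
top [] []
```

```bash
M="python3 -m handwheel"
$M '[[0.0002,0.0016,0.0011,0,0,0],[0.0004,0.0041,0.0029,0,0,0],[0.0008,0.0082,0.0057,0,0,0],[0.0014,0.0143,0.01,0,0,0],[0.002,0.0204,0.0143,0,0,0],[0.0025,0.0265,0.0186,0,0,0],[0.0031,0.0326,0.0229,0,0,0],[0.0037,0.0383,0.027,0,0,0]]' >/dev/null; python3 st.py 15 || exit
$M '[[0.0008,0.0082,0.0057,0,0,0],[0.0016,0.0163,0.0115,0,0,0],[0.0024,0.0245,0.0172,0,0,0],[0.0031,0.0326,0.0229,0,0,0],[0.0039,0.0408,0.0287,0,0,0],[0.0047,0.0489,0.0344,0,0,0],[0.005,0.053,0.04,0,0,0],[0.005,0.053,0.05,0,0,0]]' >/dev/null; python3 st.py
python3 - <<'E'
from h import *
np.set_printoptions(precision=3,suppress=True)
for n in('side','top'):
    im,d=cams.capture(n); np.savez(f'{n}6.npz',im=im,d=d); C=cloud(n,d); r=models.tip_of('slug',n)[:2]; print(n,[(x['conf'],x['position'],C[int(x['position'][1]),int(x['position'][0])]) for x in r],[x['position'] for x in models.tip_of('catch',n)[:1]])
a=np.load('side6.npz')['im'][170:270,265:335]; b=np.load('top6.npz')['im'][200:300,205:295]
cv2.imwrite('pics/s6.png',np.hstack([cv2.resize(a,(350,500)),cv2.resize(b,(450,500))]))
s=bot.read_state(); print(s['position'],s['joint_positions'])
E
```

```text
t 26.87 tip s,lat,down mm [-19.18  -0.28  -0.19] F along u,lat,z [-1.57 -1.67  0.08] grip 29.999634771666024 rotdiff deg [-0.03  0.03 -0.04]
t 27.53 tip s,lat,down mm [ 52.62  -1.24 -10.1 ] F along u,lat,z [-1.28  0.2   0.87] grip 29.998956289782654 rotdiff deg [ 0.11 -0.   -0.03]
side [(0.64, [299.6, 234.2], array([0.514, 0.102, 0.036]))] [[303.6, 236.4]]
top [(0.59, [251.5, 262.4], array([0.514, 0.129, 0.017]))] [[269.3, 261.1]]
[0.545 0.305 0.247] [  3.586  28.269  96.132  42.186  57.499 -14.879]
```

View pics/s6.png

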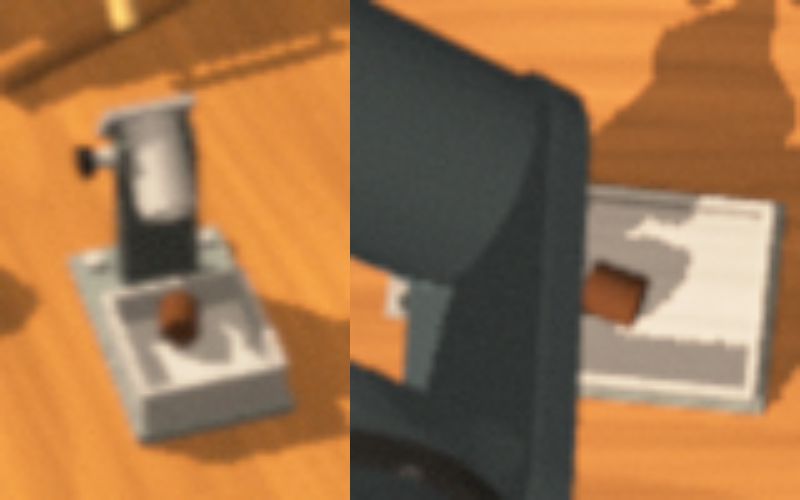

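Side view: slug at about (180,317) of the crop, top view (615,293): it lies in the catch tray; the tube is empty and the rod is clear. Returning the rod to its place.

```bash
M="python3 -m handwheel"
$M '[[0,0,0.012,0,0,0],[0,0,0.024,0,0,0],[0,0,0.036,0,0,0],[0,0,0.048,0,0,0],[0,0,0.06,0,0,0],[0,0,0.072,0,0,0],[0,0,0.08,0,0,0],[0,0,0.086,0,0,0]]' >/dev/null
$M '[[0,-0.037,0,-0.0141,0.0154,-0.0442],[0,-0.074,0,-0.0283,0.0307,-0.0883],[0,-0.111,0,-0.0424,0.0461,-0.1325],[-0.001,-0.148,0,-0.0565,0.0614,-0.1767],[-0.001,-0.185,0,-0.0706,0.0768,-0.2208],[-0.002,-0.222,0,-0.0848,0.0921,-0.265],[-0.002,-0.26,0,-0.0989,0.1075,-0.3091],[-0.002,-0.297,0,-0.113,0.1228,-0.3533]]' >/dev/null
$M '[[0,-0.037,0,-0.0141,0.0154,-0.0442],[0,-0.074,0,-0.0283,0.0307,-0.0883],[0,-0.111,0,-0.0424,0.0461,-0.1325],[-0.001,-0.148,0,-0.0565,0.0614,-0.1767],[-0.001,-0.185,-0.02,-0.0706,0.0768,-0.2208],[-0.002,-0.222,-0.04,-0.0848,0.0921,-0.265],[-0.002,-0.26,-0.07,-0.0989,0.1075,-0.3091],[-0.002,-0.297,-0.1,-0.113,0.1228,-0.3533]]'
$M '[[0,0,-0.02,0,0,0],[0,0,-0.05,0,0,0],[0,0,-0.08,0,0,0],[0,0,-0.1,0,0,0],[0,0,-0.12,0,0,0],[0,0,-0.13,0,0,0],[0,0,-0.13,0,0,0],[0,0,-0.13,0,0,0]]'
```

```text
time_s: 29.83
position: [0.5406, -0.2805, 0.2414]
tcp_rot: [[1.0, 0.007, -0.0], [0.007, -1.0, -0.002], [-0.0, 0.002, -1.0]]
force: [1.2, 0.1, 0.2]
opening: 0.273
grasp_force: 30.0
time_s: 30.5
position: [0.5408, -0.2785, 0.1116]
tcp_rot: [[1.0, 0.012, -0.0], [0.012, -1.0, 0.0], [-0.0, -0.0, -1.0]]
force: [-0.2, -0.2, 0.1]
opening: 0.27
grasp_force: 30.0
```

```bash
M="python3 -m handwheel"
$M '[[0,-0.005,-0.01,0,0,0],[0,-0.01,-0.02,0,0,0],[0,-0.01,-0.032,0,0,0],[0,-0.01,-0.044,0,0,0],[0,-0.01,-0.054,0,0,0],[0,-0.01,-0.062,0,0,0],[0,-0.01,-0.068,0,0,0],[0,-0.01,-0.071,0,0,0]]'
$M '[[0,0,-0.0005,0,0,0],[0,0,-0.001,0,0,0],[0,0,-0.0015,0,0,0],[0,0,-0.002,0,0,0],[0,0,-0.0025,0,0,0],[0,0,-0.003,0,0,0],[0,0,-0.004,0,0,0],[0,0,-0.005,0,0,0]]'
```

```text
time_s: 31.17
position: [0.5401, -0.288, 0.0392]
tcp_rot: [[1.0, 0.013, -0.002], [0.013, -1.0, 0.001], [-0.002, -0.001, -1.0]]
force: [0.2, 0.2, -0.5]
opening: 0.271
grasp_force: 30.0
time_s: 31.83
position: [0.5408, -0.2886, 0.0358]
tcp_rot: [[1.0, 0.012, 0.0], [0.012, -1.0, -0.0], [0.0, 0.0, -1.0]]
force: [0.3, -0.1, 0.3]
opening: 0.276
grasp_force: 30.0
```

```bash
M="python3 -m handwheel"
$M '[[0,0,-0.0005,0,0,0],[0,0,-0.001,0,0,0],[0,0,-0.0015,0,0,0],[0,0,-0.002,0,0,0],[0,0,-0.002,0,0,0],[0,0,-0.002,0,0,0],[0,0,-0.002,0,0,0],[0,0,-0.002,0,0,0]]'
$M '[[0,0,0,0,0,0],[0,0,0,0,0,0],[0,0,0,0,0,0],[0,0,0,0,0,0],[0,0,0,0,0,0],[0,0,0,0,0,0],[0,0,0,0,0,0],[0,0,0,0,0,0]]' -0.2
$M '[[0,0,0.005,0,0,0],[0,0,0.015,0,0,0],[0,0,0.035,0,0,0],[0,0,0.06,0,0,0],[0,0,0.09,0,0,0],[0,0,0.12,0,0,0],[0,0,0.15,0,0,0],[0,0,0.18,0,0,0]]'
$M '[[0,0.04,0.01,0,0,0],[0,0.08,0.02,0,0,0],[0,0.12,0.02,0,0,0],[0,0.16,0.02,0,0,0],[0,0.2,0.02,0,0,0],[0,0.24,0.02,0,0,0],[0,0.26,0.02,0,0,0],[0,0.26,0.02,0,0,0]]' >/dev/null
python3 - <<'E'
from h import *
np.set_printoptions(precision=4,suppress=True)
for n in('side','top'):
    im,d=cams.capture(n); C=cloud(n,d)
    for y in((-.33,-.25),(-.24,-.15)):
        m=(C[...,0]>.41)&(C[...,0]<.57)&(C[...,1]>y[0])&(C[...,1]<y[1])&(im[...,2]>110)&(C[...,2]<.06)&(C[...,2]>.006)
        Q=C[m]; print(n,m.sum(),'x',Q[:,0].min(),Q[:,0].max(),'y',np.median(Q[:,1]),'z',np.percentile(Q[:,2],[10,50,95]))
    for q in('slug','tray'): print(q,[(x['conf'],x['position']) for x in models.tip_of(q,n)[:1]])
E
```

```text
time_s: 32.5
position: [0.5407, -0.2885, 0.0336]
tcp_rot: [[1.0, 0.012, 0.0], [0.012, -1.0, -0.0], [0.0, 0.0, -1.0]]
force: [0.1, 0.9, 0.5]
opening: 0.267
grasp_force: 30.0
time_s: 33.17
position: [0.5407, -0.2885, 0.0337]
tcp_rot: [[1.0, 0.012, 0.0], [0.012, -1.0, -0.0], [0.0, 0.0, -1.0]]
force: [-0.5, 0.6, 0.1]
opening: 0.401
grasp_force: 0.0
time_s: 33.83
position: [0.5404, -0.2883, 0.2161]
tcp_rot: [[1.0, 0.012, 0.001], [0.012, -1.0, -0.0], [0.001, 0.001, -1.0]]
force: [-0.2, -0.5, -0.3]
opening: 0.397
grasp_force: 0.0
side 560 x 0.4102800574273474 0.5641175022051702 y -0.2949766226702305 z [0.0071 0.0199 0.0313]
side 452 x 0.4120600183900577 0.5684730053534502 y -0.21217577535240884 z [0.013  0.0245 0.0314]
slug [(0.54, [299.2, 233.6])]
tray [(0.9, [340.5, 326.7])]
top 828 x 0.41128802161948325 0.5611140405388102 y -0.28888161555702896 z [0.0067 0.0195 0.0317]
top 601 x 0.4111469063528074 0.5680375820912613 y -0.20443812850333168 z [0.0118 0.0274 0.033 ]
slug [(0.58, [252.8, 257.2])]
tray [(0.78, [409.0, 272.1])]
```

```bash
python3 -c "
from rig import bot;print(bot.hand_in())"
```

```text
the job is handed in; nothing more can be done
None
```

I pushed the slug out with the slim rod and the cameras show it lying in the catch tray; the rod is back flat in its place in the tool tray, and I handed the job in at about 34 s, though no verdict came back.

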